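# Hold the spring clip open around the recipe card

### The arm

A 6-joint arm with a two-finger parallel gripper is mounted at the origin on the work surface. World frame = base frame: x ahead of the robot, y to its left, z up, the work surface at z = 0. Lengths are in m, angles in rad, forces in N, time in s.
With the tool pointing down it reaches from about 0.325 to 0.9 m from the base axis. Payload 6.1 kg.
Tool frame: the origin (TCP) lies midway between the tips of the shut fingers; the grasp point (between the pads) lies 19 mm behind it; z points along the fingers, x is the direction in which the jaws open and shut, and the axes are right-handed (so a half turn about z gives the same grasp; the last joint's range is limited). The gripper opens to 87 mm and grips with 3 to 60 N. Pads are 19 mm wide; open, the fingers measure 117 mm over their backs; the gripper's body (75 mm by 190 mm) begins 51 mm behind the grasp point.
Start: joints at [-1.236, 0.22, 1.526, -0, 1.395, -0.126], TCP at [0.278, -0.56, 0.223] pointing down, gripper open.
Joint ranges: [-2.98, 2.98], [-0.91, 2.08], [0.09, 2.57], [-1.24, 4.39], [0.2, 2.65], [-2.68, 2.68]. Speed limits (rad/s): [2.57, 2.57, 3.01, 3.14, 3.14, 3.14].

### API

Orientations are given as [roll, pitch, yaw] about the fixed x, y, z axes, in that order (R = Rz(yaw) Ry(pitch) Rx(roll)).
In Python, from cell import r gives the robot as it stands. The module is installed in compiled form; this text tells all that it offers.
- The arm moves only by the tool move_arm, never from a script. Its argument "moves" is a list of rows, each an object of numbers: "jaw": the finger opening in mm, from 0 to 87; "tx", "ty", "tz": the shift along the tool's x, y, z in mm; "roll": the turn about the tool's z in rad. A call has 1 to 8 rows; each row shifts and turns the commanded pose from where the row before left it, along the tool's axes as they then stand; what a row does not reach is not made up. A row lasts 1/8 s, in which the tool goes at most 62.5 mm and 10.7 degrees, less where a joint would pass 70% of its speed; a pose out of reach is approached as far as the arm can. A call is refused whole if a number of a shift passes 62.5 or a number of a turn 0.188, either way. A call with a gripper value outside its range is refused whole. The fingers move at their own pace and stop on an object; "squeeze" is the grip in N (left out, the last holds). Time passes only in rows, so rows that do not move let the fingers close. It gives the time, the measured TCP pose, the force and the opening at its end, in the units of the state.
- r.state(): the state, without advancing time (a new reading comes with each control period).
- r.camera(name): name is "scene" or "side" or "wrist"; returns the picture (400x640x3 uint8, red, green, blue); there is no depth.
- r.calibration(name): a dict with "fx", "fy", "cx", "cy" (pixels), "xyz" and "rotation" of the camera in the world. Camera axes: x right, y up, looking along -z (the intrinsics and any distortion apply to the point x, -y, -z); pixel columns grow to the right and rows downward; lengths in m; the calibration is good to about 2 mm. A picture is of the moment at which its call begins: read the wrist's pose just before it. calibration takes no time and is no camera call; for the wrist camera it gives the pose at the moment of the call.
- r.close_job(): hands the job in, once; it reports no verdict.
Trained networks look in the newest picture that a camera, given by its name, has taken for a name from the list of things; names that differ only in an ending like _2 or _b are one class to them, and where a whole thing is asked for, a point or a joint stands for the part that bears it (a point fixed in the world has none). Each returns a list of dicts, best first, with "p" (0 to 1); they miss things now and then, are a little off and sometimes report something else, mostly with a low value. They report only what shows in the picture. A call takes as long as a camera call. They do not tell look-alikes from the thing itself.
- r.outline_of(camera, target): "region" (400x640 bool, what is visible of it) and "rect" ([left, top, width, height] in pixels, round what is visible of it).
- r.landmark_of(camera, target): "point" ([row, column] in pixels: a listed point, or the origin of a listed thing).
The state is a dict: "t": time; "joint_pos": joint angles; "dq": joint speeds; "joint_torque": joint torques, N m; "ee_pos": TCP position; "tcp_rot": TCP orientation; "ft_force": force on the tool from outside, world axes, zero at the start; "ft_torque": the same for the moment, N m; "width": opening from 0.0 (shut) to 1.0 (fully open).
Only numpy, scipy, OpenCV 4.12 (cv2) and the standard library are available. Lean on these libraries where they do the work, as an engineer would, in place of code of your own. Each camera call takes 0.05 s, during which the arm holds its last target.

### The job

Pick up the orange spring clip from the bench by its handles and squeeze it wide open. Bring its gaping jaws level, about half-way up, around the free upright edge of the red recipe card, about 2 cm on, one jaw on each side and neither touching nor moving the card, so that a colleague can slip an order note in beside it. Finish while still holding the clip there, squeezed wide open and off the bench; do not let it pinch the card, do not let go, and leave the yellow card, jam jar, jam tub and spatula alone.

Things in the scene. Friction and masses are not known exactly. Their poses are not given: they have to be found in the camera images.
- clip: the orange spring clip with black jaw lips: a plastic peg-type clip 36 mm tall, lying flat on the bench with its pivot upright; about 60 g. This is its left half (with everything it carries); origin at the bottom end of the pivot, axes as for clip_center
- clip_center (a point): centre of the clip: on its pivot, half-way up (18 mm above its underside). z up along the pivot; clip shut: x points from pivot to jaw tips (40 mm ahead), y to the left half. The frame belongs to the left half: at joint angle q the clip's middle line (pivot to middle of the gape) points q/2 clockwise, seen from above, from x
- handle_left (a point): middle of the upright round bar (8 mm thick, 36 mm tall) that ends the left handle: clip shut, 37 mm behind the pivot and 26 mm to the left (60 mm over the outsides of both bars). Squeezing the two bars together opens the jaws; at 36 mm over the bars the joint is at about 0.6 and the bars are 43 mm behind the pivot
- handle_right (a point): the same on the right handle
- jaw_left (a point): middle of the inner face of the left jaw's lip, 37 mm ahead of the pivot, half-way up the clip; the lip goes 3 mm further
- jaw_right (a point): the same on the right jaw; the two points are 2 mm apart when the clip is shut
- clip_jaw (a joint): opening angle between the two halves, rad: 0 shut, 0.72 at the stop; gape between the lips in mm is about 2 + 37 x angle (0.4 rad is about 17 mm). A spring shuts it: about 6 N on each handle bar starts it opening, about 12 N holds it at the stop
- red_card: red card in a steel foot, 0.55 kg, loose on the bench; origin under the centre of the foot, z up. Foot 70 x 60 x 16 mm (x, y, z). The stiff card, 3 mm thick, stands in the frame's x-z plane from z = 15 to 118 mm and from x = -65 to +35 mm: it overhangs the foot by 30 mm, with a free upright edge at x = -65 mm, on the robot's side
- red_card_edge (a point): middle of the free upright edge of the red card, 66.5 mm above the bench, axes as for red_card: +x goes from the edge into the card
- yellow_card: a yellow card in a foot of the same shape; bystander, origin under the centre of its foot
- jam_jar: jam jar, 66 mm across and 90 mm tall; bystander, origin under its centre
- jam_tub: white divided open tub, 70 x 100 x 40 mm; bystander, origin under its centre
- spatula: spatula 240 mm long lying on the bench, along its x axis; bystander
Things that resemble listed ones, but are neither listed nor needed, are in the scene too. What is meant by the clip is not pink, and is the smaller of those in its own colour.

How it is judged:
By the outcome, as a careful person would: the job done as asked, in the order asked, and still so for the second after the job is handed in, while the arm keeps its last pose, push and grip.
It also fails if it takes over 38 s, if anything falls off the work surface, if the arm or the gripper's body presses on something with over 40 N, if the wrist force passes 120 N, or if a joint passes its speed limit or range.

## Working session

There is one attempt and no reset: what is moved stays moved. The work goes in short steps, Python scripts to look and compute and a tool call to move; the robot and the scene stay as the last step left them, time stands still between calls to the robot, and variables do not carry over. Pictures are saved under pics/ and viewed, and the job is handed in when it is done.

Besides the shell and the picture viewer there is one more tool, called after ">>>" in YAML: its name, and indented under it one key for each argument. move_arm: Moves the arm, as the interface text tells. Its arguments: {"type":"object","properties":{"moves":{"type":"array"},"squeeze":{"type":"number"}},"required":["moves"]}

```bash
ls; mkdir -p pics
python3 - <<'E'
from cell import r
import cv2,numpy as np
for c in ["scene","side","wrist"]:
    im=r.camera(c); cv2.imwrite(f"pics/{c}0.png",im[:,:,::-1])
    print(c,r.calibration(c))
print(r.state())
E
```

```text
pics
scene {'fx': 435.9033718995132, 'fy': 435.9033718995132, 'cx': 320.1728094695894, 'cy': 193.57542292045213, 'xyz': array([1.45574815, 0.23812444, 0.88947111]), 'rotation': array([0.82771319, 0.00211745, 1.9213228 ])}
side {'fx': 469.25688829283587, 'fy': 469.25688829283587, 'cx': 323.1766921276487, 'cy': 202.92177628673133, 'xyz': array([0.46177699, 0.81843043, 0.58086106]), 'rotation': array([ 1.06578048, -0.0109667 , -2.95989099])}
wrist {'fx': 351.30926602440184, 'fy': 351.30926602440184, 'cx': 319.34908279586296, 'cy': 198.03790234372892, 'xyz': array([ 0.33625991, -0.52974216,  0.38393209]), 'rotation': array([-0.24215019,  0.00167516, -1.10962817])}
{'t': 0.15, 'joint_pos': array([-1.23607817e+00,  2.21050189e-01,  1.52734537e+00,  7.78396499e-06,
        1.39469469e+00, -1.26083392e-01]), 'dq': array([ 0.00028519, -0.00202197, -0.00271853, -0.00048424, -0.00238478,
       -0.00086796]), 'joint_torque': array([ 2.35528205e-03, -4.95188427e+01, -3.87882936e+01,  7.01720291e-02,
        5.30043931e-02, -7.81438257e-05]), 'ee_pos': array([ 0.27776759, -0.55935469,  0.22168688]), 'tcp_rot': array([-3.14139673e+00,  1.48473679e-03, -1.10999601e+00]), 'ft_force': array([-0.7029164 ,  0.0676335 ,  0.30730119]), 'ft_torque': array([-0.00942147,  0.03699878,  0.04279861]), 'width': 1.0016820547746557}
```

View pics/scene0.png

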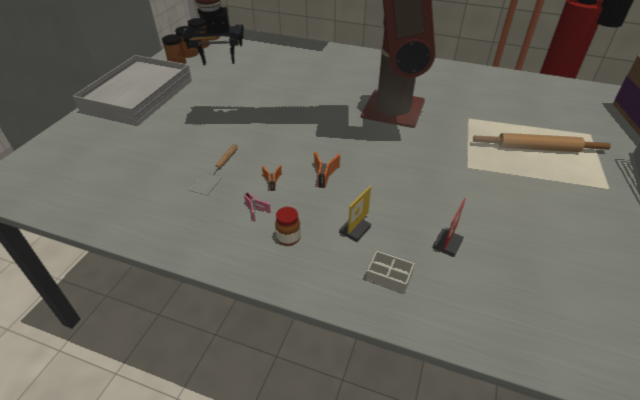

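View pics/side0.png

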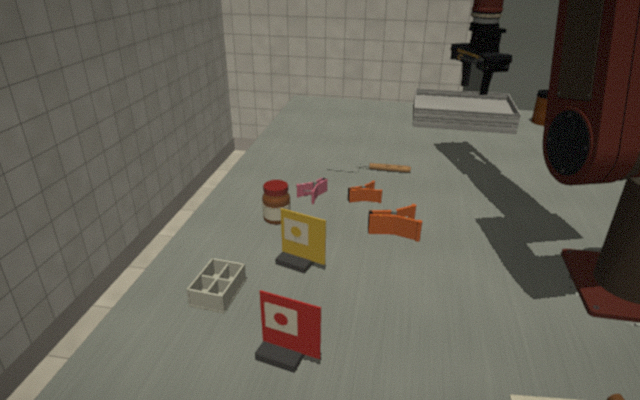

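View pics/wrist0.png

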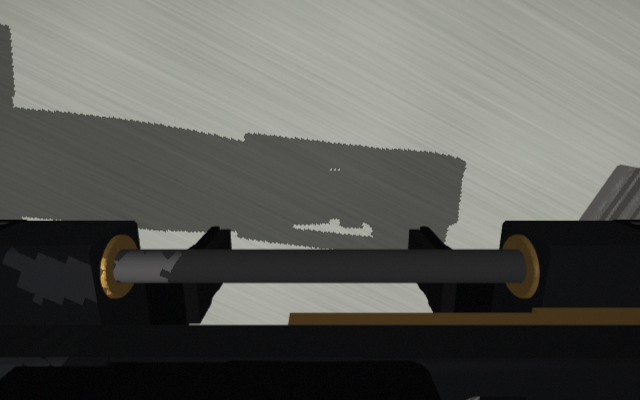

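Scene view: clips at orange (272,177), larger orange (325,168) and pink (257,206). The smaller orange one at (272,177), which is (365,192) in the side view, fits the description. The red card is at (452,225) in scene and (290,325) in side.

```bash
cat > h.py <<'E'
from cell import r
import cv2,numpy as np
from scipy.spatial.transform import Rotation as R
from scipy.optimize import least_squares
def P(c,p,cal=None):
    k=cal or r.calibration(c); q=R.from_euler('xyz',k['rotation']).inv().apply(np.atleast_2d(p)-k['xyz'])
    return np.c_[k['cx']+k['fx']*q[:,0]/-q[:,2], k['cy']-k['fy']*q[:,1]/-q[:,2]]  # u,v
def ray(c,u,v,cal=None):
    k=cal or r.calibration(c); d=np.array([(u-k['cx'])/k['fx'],-(v-k['cy'])/k['fy'],-1])
    return k['xyz'],R.from_euler('xyz',k['rotation']).apply(d)
def onz(c,u,v,z,cal=None):
    o,d=ray(c,u,v,cal); return o+d*(z-o[2])/d[2]
def tri(obs):
    A=np.zeros((3,3));b=np.zeros(3)
    for c,u,v in obs:
        o,d=ray(c,u,v);d=d/np.linalg.norm(d);M=np.eye(3)-np.outer(d,d);A+=M;b+=M@o
    return np.linalg.solve(A,b)
E
python3 - <<'E'
from h import *
names={"clip_center":.018,"handle_left":.018,"handle_right":.018,"jaw_left":.018,"jaw_right":.018,"red_card":0,"red_card_edge":.0665,"yellow_card":0,"jam_jar":0,"jam_tub":0,"spatula":0.0}
for c in ["scene","side"]:
    im=r.camera(c)
    for n,z in names.items():
        for d in r.landmark_of(c,n)[:4]:
            v,u=d["point"]; print(c,n,round(d["p"],2),np.round([u,v],1),np.round(onz(c,u,v,z),4))
im=r.camera("scene"); a=im[130:250,220:380]; cv2.imwrite("pics/cropscene.png",cv2.resize(a,None,fx=5,fy=5,interpolation=cv2.INTER_CUBIC)[:,:,::-1])
im=r.camera("side"); a=im[165:255,290:430]; cv2.imwrite("pics/cropside.png",cv2.resize(a,None,fx=5,fy=5,interpolation=cv2.INTER_CUBIC)[:,:,::-1])
print(r.state()['t'])
E
```

```text
scene clip_center 0.79 [253.6 207.2] [ 0.6846 -0.2485  0.018 ]
scene clip_center 0.78 [275.1 179. ] [ 0.5506 -0.242   0.018 ]
scene clip_center 0.57 [325.3 168.9] [ 0.4522 -0.1136  0.018 ]
scene handle_left 0.72 [337.4 162.5] [ 0.4085 -0.088   0.018 ]
scene handle_left 0.7 [279.4 168.3] [ 0.4987 -0.2507  0.018 ]
scene handle_left 0.61 [251.5 219.8] [ 0.7316 -0.2315  0.018 ]
scene handle_right 0.65 [262.7 169.9] [ 0.5239 -0.2968  0.018 ]
scene handle_right 0.65 [270.7 208.1] [ 0.6712 -0.201   0.018 ]
scene handle_right 0.64 [318.3 158. ] [ 0.4074 -0.1536  0.018 ]
scene jaw_left 0.97 [320.3 178.3] [ 0.5002 -0.1128  0.018 ]
scene jaw_left 0.77 [271.6 187. ] [ 0.5879 -0.2366  0.018 ]
scene jaw_left 0.67 [247.2 196.6] [ 0.6509 -0.2861  0.018 ]
scene jaw_left 0.55 [278.9 169.5] [ 0.5047 -0.2498  0.018 ]
scene jaw_right 0.66 [270.6 184.7] [ 0.5794 -0.2438  0.018 ]
scene jaw_right 0.59 [247.8 196.9] [ 0.6515 -0.2839  0.018 ]
scene jaw_right 0.43 [317.8 181.2] [ 0.5156 -0.1153  0.018 ]
scene red_card 0.94 [444.7 247. ] [0.6314 0.2872 0.    ]
scene red_card_edge 0.6 [460.2 209.7] [0.547  0.303
[... 861 characters left out ...]
]
side jaw_left 0.79 [324.4 184.5] [ 0.6549 -0.2847  0.018 ]
side jaw_left 0.7 [349.4 195.9] [ 0.5808 -0.2339  0.018 ]
side jaw_left 0.22 [317.2 335.4] [0.5681 0.2597 0.018 ]
side jaw_right 0.8 [370.5 221.5] [ 0.5161 -0.1185  0.018 ]
side red_card 0.57 [283.  350.3] [0.6198 0.2852 0.    ]
side red_card_edge 0.65 [320.7 337.8] [0.5529 0.3117 0.0665]
side yellow_card 0.96 [298.6 259.2] [0.6518 0.0345 0.    ]
side jam_jar 0.98 [278.4 219.3] [ 0.7361 -0.1147  0.    ]
side jam_tub 0.78 [219.4 290.6] [0.7768 0.163  0.    ]
side jam_tub 0.54 [363.3 194.7] [ 0.5494 -0.2817  0.    ]
side jam_tub 0.2 [348.  193.4] [ 0.5901 -0.2809  0.    ]
side spatula 0.65 [371.3 169.1] [ 0.5435 -0.4474  0.    ]
1.45
```

View pics/cropscene.png

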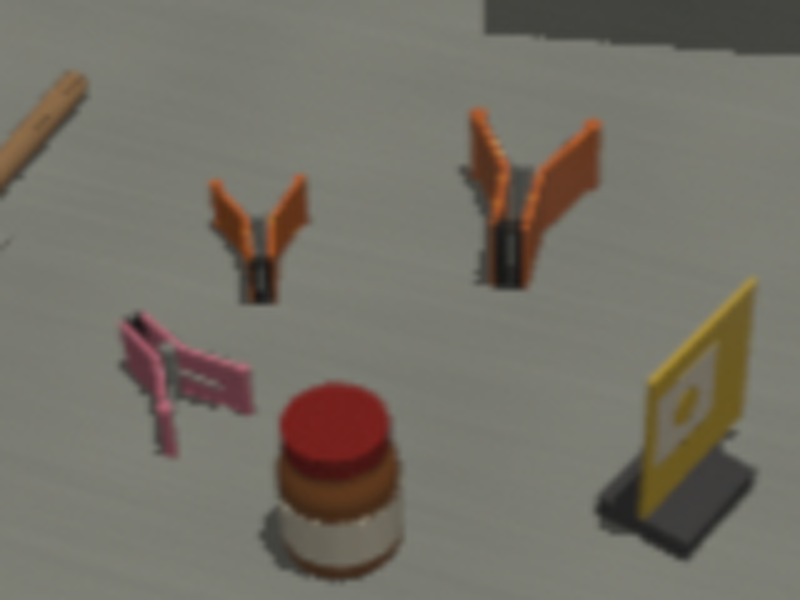

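View pics/cropside.png

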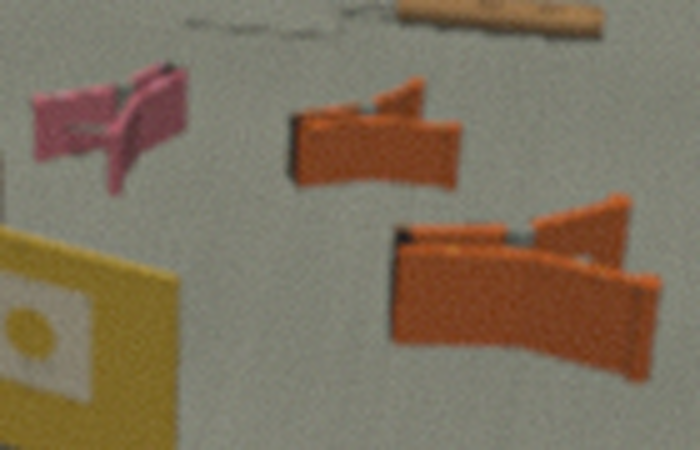

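The crop confirms it: the smaller orange clip is at (272,177), jaws towards the scene camera and handles towards the robot. I'll move above it for a wrist view.

>>> move_arm:
  moves:
    - {"tx": -25, "ty": -51, "jaw": 87}
    - {"tx": -25, "ty": -51}
    - {"tx": -25, "ty": -51}
    - {"tx": -25, "ty": -51}
    - {"tx": -25, "ty": -51}
    - {"tx": -25, "ty": -51}
    - {}

```text
$.moves[0]: bad value
```

Run:
```python
from h import *
print(r.state()['ee_pos'],r.state()['tcp_rot'],r.state()['t'])
cal=r.calibration("wrist");im=r.camera("wrist");cv2.imwrite("pics/w1.png",im[:,:,::-1])
for n in ["clip_center","handle_left","handle_right","jaw_left","jaw_right"]:
    for d in r.landmark_of("wrist",n)[:4]:
        v,u=d["point"]; print(n,round(d["p"],2),np.round([u,v],1),np.round(onz("wrist",u,v,.018,cal),4))
```

```text
[ 0.27788738 -0.55981653  0.22254101] [ 3.14156494e+00  8.12851707e-06 -1.10998660e+00] 1.45
```

View pics/w1.png

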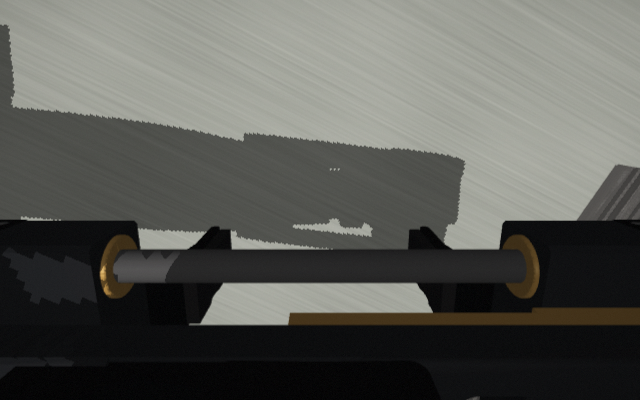

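The picture is the unmoved start view: the call was refused. I'll give every field.

>>> move_arm:
  moves:
    - {"jaw": 80, "tx": -25, "ty": -51, "tz": 0, "roll": 0}
    - {"jaw": 80, "tx": -25, "ty": -51, "tz": 0, "roll": 0}
    - {"jaw": 80, "tx": -25, "ty": -51, "tz": 0, "roll": 0}
    - {"jaw": 80, "tx": -25, "ty": -51, "tz": 0, "roll": 0}
    - {"jaw": 80, "tx": -25, "ty": -51, "tz": 0, "roll": 0}
    - {"jaw": 80, "tx": -25, "ty": -51, "tz": 0, "roll": 0}
    - {"jaw": 80, "tx": 0, "ty": 0, "tz": 0, "roll": 0}

```text
t: 2.62
ee_pos: [0.4873, -0.2861, 0.2227]
tcp_rot: [-3.141, 0.0, -1.105]
ft_force: [-0.2, -0.4, 0.5]
width: 0.921
```

```bash
cat > w.py <<'E'
from h import *
import sys
s=r.state();print(s['ee_pos'],s['tcp_rot'],s['t'],s['joint_pos'].round(2))
cal=r.calibration("wrist");im=r.camera("wrist");cv2.imwrite(f"pics/{sys.argv[1]}.png",im[:,:,::-1])
for a in sys.argv[2:]:
    n,z=a.split(":")
    for d in r.landmark_of("wrist",n)[:3]:
        v,u=d["point"]; print(n,round(d["p"],2),np.round([u,v],1),np.round(onz("wrist",u,v,float(z),cal),4))
E
python3 w.py w2 clip_center:.018 handle_left:.018 handle_right:.018 jaw_left:.018 jaw_right:.018
```

```text
[ 0.48730713 -0.28613273  0.22271493] [-3.14059724e+00  1.82782421e-04 -1.10456929e+00] 2.625 [-0.67  0.08  1.69  0.    1.38  0.43]
clip_center 0.69 [155.  120.3] [ 0.4622 -0.11    0.018 ]
clip_center 0.64 [317.2 110.1] [ 0.5457 -0.2533  0.018 ]
handle_left 0.81 [291.9 144.1] [ 0.5033 -0.2452  0.018 ]
handle_left 0.65 [110.8 156.6] [ 0.4064 -0.0817  0.018 ]
handle_right 0.69 [181.7 177. ] [ 0.4195 -0.1559  0.018 ]
handle_right 0.66 [345.9 144.5] [ 0.5282 -0.2954  0.018 ]
jaw_left 0.96 [395.3  17.6] [ 0.6558 -0.2815  0.018 ]
jaw_left 0.74 [321.6  70.1] [ 0.5819 -0.24    0.018 ]
jaw_left 0.71 [162.9  67.1] [ 0.514  -0.0991  0.018 ]
jaw_right 0.76 [398.8  21. ] [ 0.6548 -0.286   0.018 ]
jaw_right 0.56 [164.4  63.9] [ 0.5175 -0.0993  0.018 ]
```

View pics/w2.png

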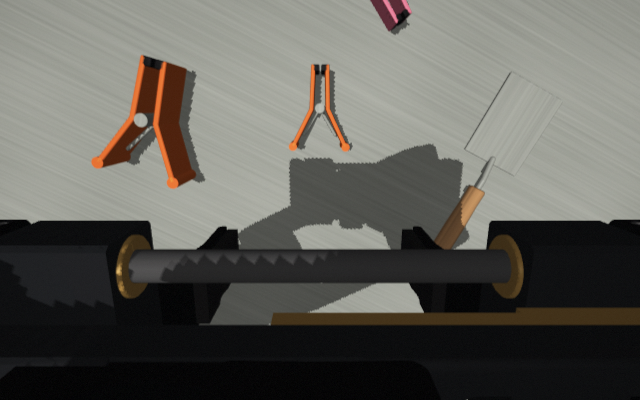

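The small orange clip shows at bar tops ≈(294,147) and (346,147), pivot ≈(320,108) and jaw tip ≈(320,68). It is nearly aligned with the tool.

Run:
```python
from h import *
im=cv2.imread("pics/w2.png")
cv2.imwrite("pics/w2c.png",cv2.resize(im[55:165,270:370],None,fx=5,fy=5,interpolation=cv2.INTER_CUBIC))
cal=r.calibration("wrist");s=r.state();ps=s['tcp_rot'][2];e=s['ee_pos']
T=np.array([[np.cos(ps),np.sin(ps)],[np.sin(ps),-np.cos(ps)]])
for n,u,v in [("L",293.8,146.5),("R",346,146.5),("piv",319.8,107.5),("tip",320.3,67)]:
    p=onz("wrist",u,v,.036,cal);print(n,p.round(4),"tool mm",(T@(p-e)[:2]*1e3).round(1))
```

```text
L [ 0.5015 -0.2533  0.036 ] tool mm [-26.  -31.7]
R [ 0.5243 -0.2994  0.036 ] tool mm [ 25.5 -31.8]
piv [ 0.5462 -0.2597  0.036 ] tool mm [ -0.4 -69. ]
tip [ 0.5794 -0.2439  0.036 ] tool mm [ 1.000e-01 -1.057e+02]
```

View pics/w2c.png

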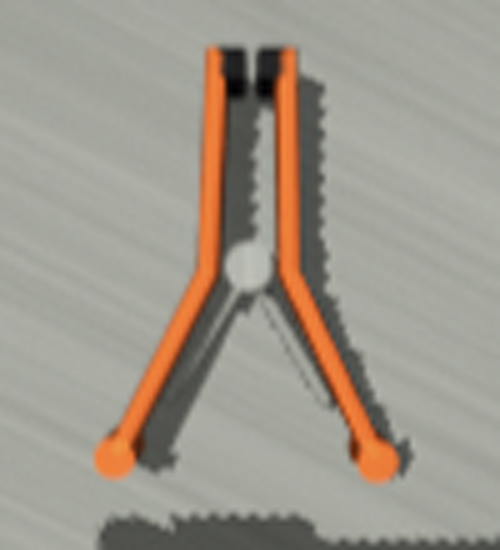

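>>> move_arm:
  moves:
    - {"jaw": 80, "tx": 0, "ty": -17, "tz": 40, "roll": 0}
    - {"jaw": 80, "tx": 0, "ty": -16, "tz": 45, "roll": 0}
    - {"jaw": 80, "tx": 0, "ty": 0, "tz": 45, "roll": 0}
    - {"jaw": 80, "tx": 0, "ty": 0, "tz": 30, "roll": 0}
    - {"jaw": 80, "tx": 0, "ty": 0, "tz": 0, "roll": 0}

```text
t: 3.55
ee_pos: [0.5121, -0.2742, 0.0596]
tcp_rot: [3.139, 0.006, -1.112]
ft_force: [0.6, -0.1, 0.4]
width: 0.919
```

```bash
python3 w.py w3 clip_center:.018; python3 -c "
from h import *
cv2.imwrite('pics/side1.png',cv2.resize(r.camera('side')[120:260,270:470],None,fx=4,fy=4,interpolation=cv2.INTER_CUBIC)[:,:,::-1])"
```

```text
[ 0.51214277 -0.27423703  0.05955723] [ 3.13858614  0.00557827 -1.11185939] 3.55 [-0.63  0.29  1.77 -0.    1.09  0.48]
clip_center 0.97 [ 29.2 176.7] [ 0.4606 -0.1072  0.018 ]
clip_center 0.86 [318.9 155.6] [ 0.5479 -0.2551  0.018 ]
```

View pics/w3.png

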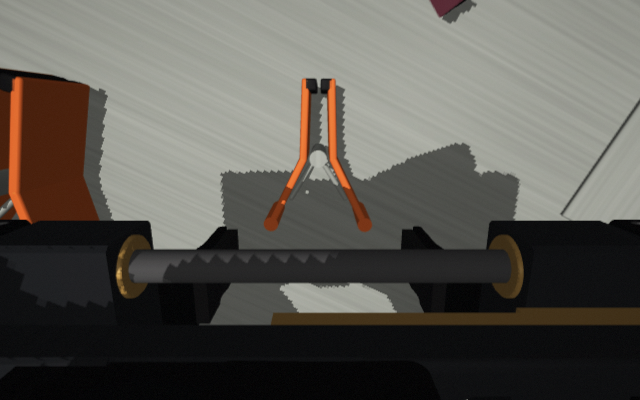

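View pics/side1.png

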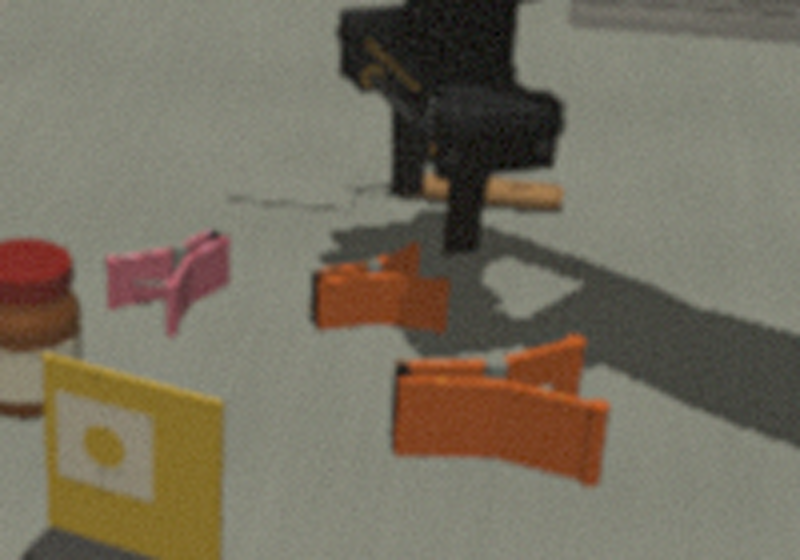

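The bars are clear of the fingers: tops ≈(270,224) and (364,224), pivot (318,157). I'll recompute the offset.

Run:
```python
from h import *
im=cv2.imread("pics/w3.png")
cv2.imwrite("pics/w3c.png",cv2.resize(im[70:240,240:400],None,fx=4,fy=4,interpolation=cv2.INTER_CUBIC))
cal=r.calibration("wrist");s=r.state();ps=s['tcp_rot'][2];e=s['ee_pos'];print(e,s['tcp_rot'])
T=np.array([[np.cos(ps),np.sin(ps)],[np.sin(ps),-np.cos(ps)]])
for n,u,v in [("L",271,225),("R",365,225),("piv",318.5,157),("tip",318,79)]:
    p=onz("wrist",u,v,.036,cal);print(n,p.round(4),"tool mm",(T@(p-e)[:2]*1e3).round(1))
```

```text
[ 0.51561183 -0.2760816   0.06432193] [-3.14037409e+00 -2.27931880e-03 -1.11108657e+00]
L [ 0.5055 -0.2496  0.036 ] tool mm [-28.2  -2.7]
R [ 0.5293 -0.2976  0.036 ] tool mm [25.4 -2.7]
piv [ 0.5523 -0.2567  0.036 ] tool mm [ -1.1 -41.5]
tip [ 0.5883 -0.2386  0.036 ] tool mm [ -1.4 -81.8]
```

View pics/w3c.png

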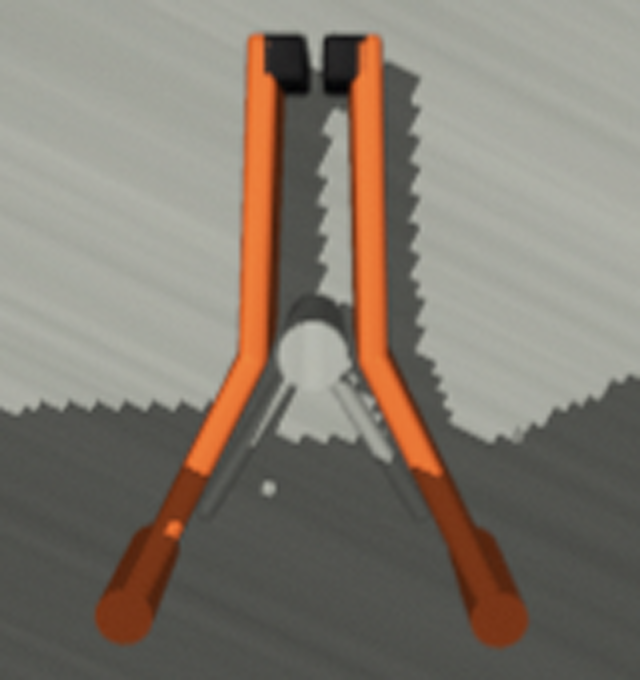

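>>> move_arm:
  moves:
    - {"jaw": 80, "tx": -1, "ty": -3, "tz": 30, "roll": 0}
    - {"jaw": 80, "tx": 0, "ty": 0, "tz": 20, "roll": 0}
    - {"jaw": 80, "tx": 0, "ty": 0, "tz": 8, "roll": 0}
    - {"jaw": 80, "tx": 0, "ty": 0, "tz": 0, "roll": 0}
    - {"jaw": 80, "tx": 0, "ty": 0, "tz": 0, "roll": 0}
    - {"jaw": 80, "tx": 0, "ty": 0, "tz": 0, "roll": 0}

```text
t: 4.45
ee_pos: [0.5177, -0.273, 0.0055]
tcp_rot: [-3.141, -0.001, -1.11]
ft_force: [0.2, -0.3, 0.8]
width: 0.921
```

```bash
python3 w.py w4 clip_center:.018; python3 -c "
from h import *
cv2.imwrite('pics/side2.png',cv2.resize(r.camera('side')[120:260,270:470],None,fx=4,fy=4,interpolation=cv2.INTER_CUBIC)[:,:,::-1])
print(r.state()['ee_pos'],r.state()['ft_force'])"
```

```text
[ 0.51771344 -0.27295401  0.00547589] [-3.14085626e+00 -1.38956465e-03 -1.11003878e+00] 4.45 [-0.62  0.38  1.78 -0.    0.99  0.49]
clip_center 0.89 [315.4 182. ] [ 0.5486 -0.2548  0.018 ]
[ 0.51739234 -0.27269928  0.00504621] [-0.17505228  0.48196052  0.07344918]
```

View pics/w4.png

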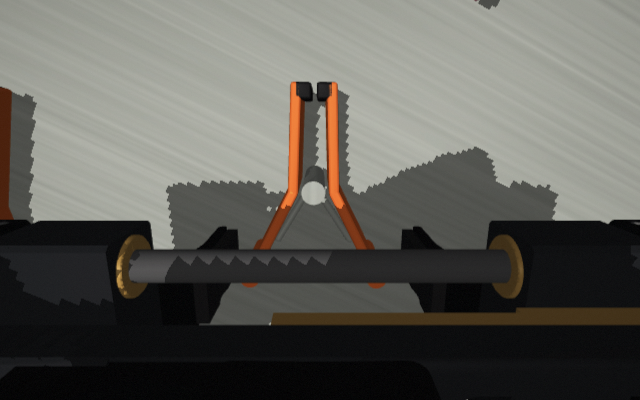

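View pics/side2.png

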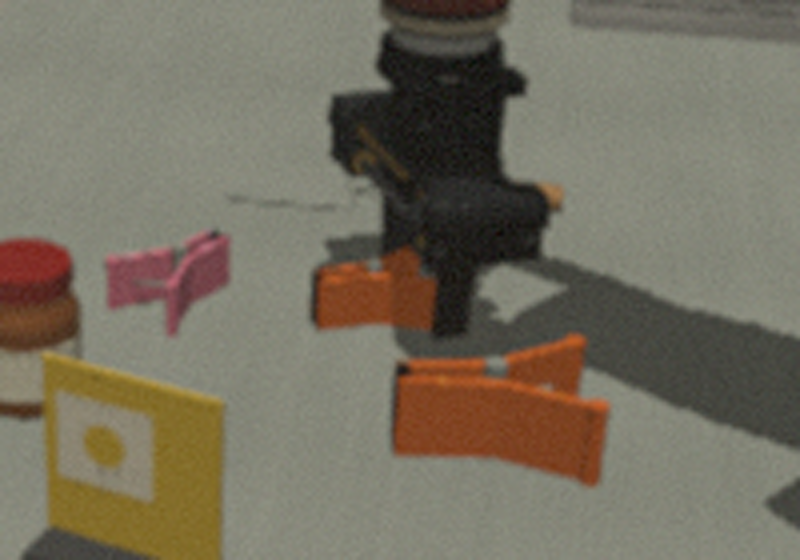

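The pivot is at (313,192) and the bars peek out below the rod at (249,285) and (376,285), between the fingers at about x=220 and 421. I'll check the centring.

Run:
```python
from h import *
cal=r.calibration("wrist");s=r.state();ps=s['tcp_rot'][2];e=s['ee_pos'];print(e,s['tcp_rot'])
T=np.array([[np.cos(ps),np.sin(ps)],[np.sin(ps),-np.cos(ps)]])
for n,u,v in [("L",249,282),("R",376,282),("piv",313.5,192),("tip",314,84)]:
    p=onz("wrist",u,v,.036,cal);print(n,p.round(4),"tool mm",(T@(p-e)[:2]*1e3).round(1))
# where fingertips / grasp point project
for z in (0,-.019): print(P("wrist",e+[0,0,-z],cal))
```

```text
[ 0.51739234 -0.27269928  0.00504621] [-3.14122709e+00 -7.28611953e-04 -1.10995972e+00]
L [ 0.5022 -0.2472  0.036 ] tool mm [-29.6   2.2]
R [ 0.5253 -0.2937  0.036 ] tool mm [22.4  2.2]
piv [ 0.5479 -0.2542  0.036 ] tool mm [ -3.1 -35.5]
tip [ 0.5834 -0.2369  0.036 ] tool mm [ -2.7 -75. ]
[[320.93241851 248.25943883]]
[[321.14399934 264.5773879 ]]
```

>>> move_arm:
  moves:
    - {"jaw": 80, "tx": -3, "ty": 2, "tz": 0, "roll": 0}
    - {"jaw": 80, "tx": 0, "ty": 0, "tz": 0, "roll": 0}
    - {"jaw": 25, "tx": 0, "ty": 0, "tz": 0, "roll": 0}
    - {"jaw": 25, "tx": 0, "ty": 0, "tz": 0, "roll": 0}
    - {"jaw": 25, "tx": 0, "ty": 0, "tz": 0, "roll": 0}
    - {"jaw": 25, "tx": 0, "ty": 0, "tz": 0, "roll": 0}
    - {"jaw": 25, "tx": 0, "ty": 0, "tz": 0, "roll": 0}
    - {"jaw": 25, "tx": 0, "ty": 0, "tz": 0, "roll": 0}
  squeeze: 25

```text
t: 5.6
ee_pos: [0.514, -0.2707, 0.0046]
tcp_rot: [-3.142, 0.0, -1.11]
ft_force: [0.5, -0.7, 0.4]
width: 0.339
```

```bash
python3 w.py w5 clip_center:.018; python3 -c "
from h import *
cv2.imwrite('pics/side3.png',cv2.resize(r.camera('side')[120:260,270:470],None,fx=4,fy=4,interpolation=cv2.INTER_CUBIC)[:,:,::-1])
print(r.state()['width']*87,r.state()['ft_force'])"
```

```text
[ 0.5139812  -0.27067826  0.00455275] [-3.14157885e+00  4.09597040e-06 -1.10999649e+00] 5.6 [-0.62  0.37  1.79  0.    0.98  0.49]
clip_center 0.73 [323.1 157.4] [ 0.5561 -0.2507  0.018 ]
29.311786565193707 [-0.75754681 -0.62978656  0.70065723]
```

View pics/w5.png

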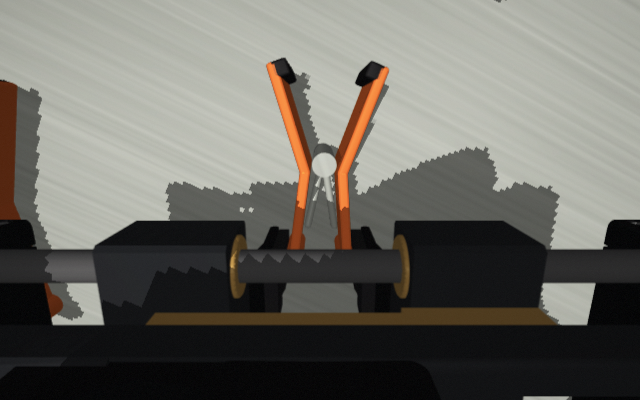

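View pics/side3.png

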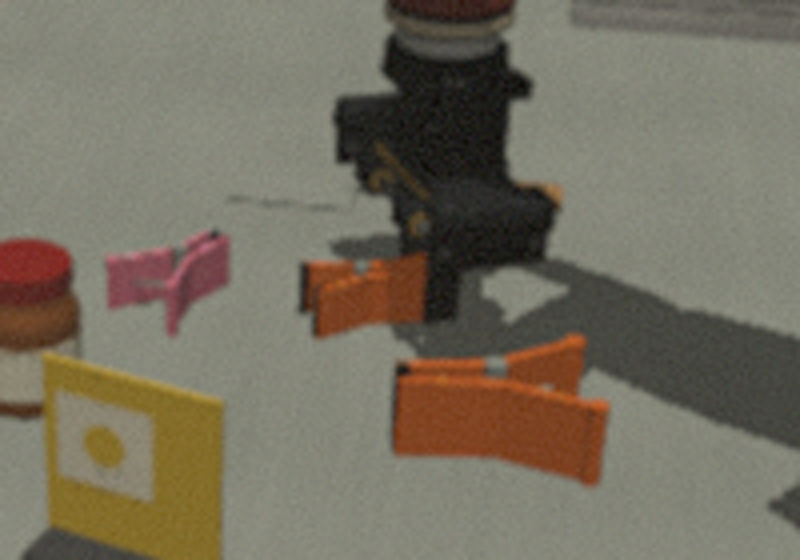

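The clip is squeezed wide open: lips at (284,70) and (372,73), 29 mm over the bars. Now I'll lift it and measure the red card from the saved static views.

>>> move_arm:
  moves:
    - {"jaw": 25, "tx": 0, "ty": 0, "tz": -10, "roll": 0}
    - {"jaw": 25, "tx": 0, "ty": 0, "tz": -30, "roll": 0}
    - {"jaw": 25, "tx": 0, "ty": 0, "tz": -50, "roll": 0}
    - {"jaw": 25, "tx": 0, "ty": 0, "tz": -50, "roll": 0}
    - {"jaw": 25, "tx": 0, "ty": 0, "tz": -30, "roll": 0}
    - {"jaw": 25, "tx": 0, "ty": 0, "tz": 0, "roll": 0}
  squeeze: 28

```text
t: 6.5
ee_pos: [0.5158, -0.272, 0.1786]
tcp_rot: [-3.138, -0.006, -1.11]
ft_force: [-0.5, -0.6, -0.9]
width: 0.336
```

```bash
python3 w.py w6
python3 - <<'E'
from h import *
im=r.camera('side');cv2.imwrite('pics/side4.png',im[:,:,::-1])
a=cv2.resize(im[280:380,240:340],None,fx=6,fy=6,interpolation=cv2.INTER_CUBIC)[:,:,::-1];cv2.imwrite('pics/s4a.png',a)
im=r.camera('scene')
a=cv2.resize(im[190:260,420:490],None,fx=8,fy=8,interpolation=cv2.INTER_CUBIC)[:,:,::-1];cv2.imwrite('pics/sc4.png',a)
print(r.state()['width'])
E
```

```text
[ 0.51581448 -0.27198782  0.17858416] [-3.13827214 -0.00626986 -1.10996336] 6.5 [-0.62  0.15  1.69 -0.    1.29  0.49]
0.3313834582609951
```

View pics/side4.png

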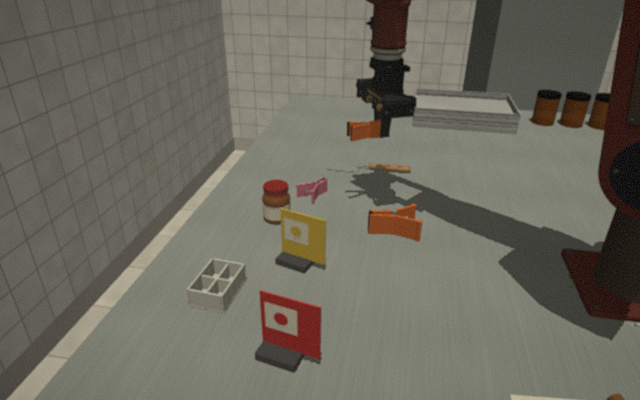

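View pics/s4a.png

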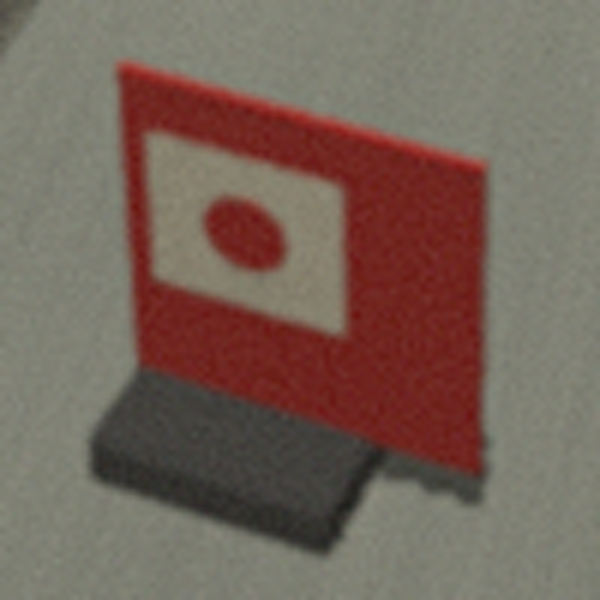

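View pics/sc4.png

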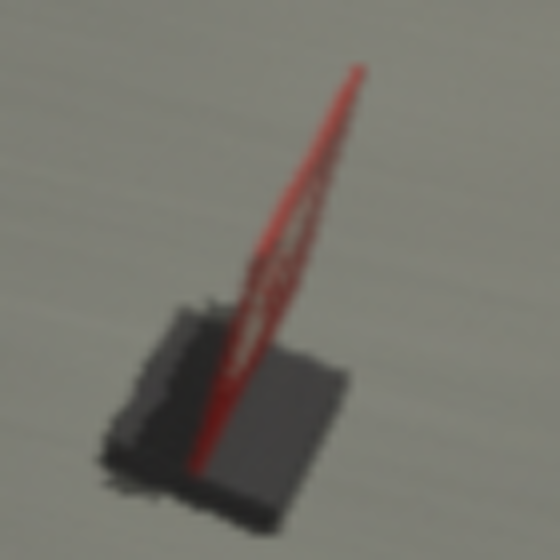

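View pics/w6.png

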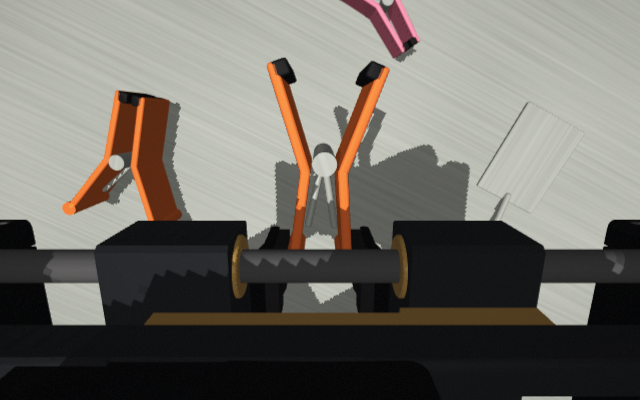

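The clip is held level in the air; lips at (284,70) and (372,73) in the wrist view are the same as on the bench, so nothing slipped. In side the red card's free edge runs from (321,307) to (320.5,359). I'll fit the card pose.

Run:
```python
from h import *
obs=[("side",(35,0,118),260,290.8),("side",(-65,0,118),321.2,307.2),("side",(-65,0,15),320.5,358.7),
("scene",(-65,0,118),465,198.5),("scene",(35,0,118),452.5,221.5),("scene",(35,0,16),444.8,248.8)]
def f(p):
    o=[]
    for c,q,u,v in obs:
        q=np.array(q)/1e3; C,S=np.cos(p[2]),np.sin(p[2])
        w=[p[0]+C*q[0]-S*q[1],p[1]+S*q[0]+C*q[1],q[2]]
        o+=list(P(c,w)[0]-[u,v])
    return np.array(o)
s=least_squares(f,[.62,.287,-.27]);p=s.x
print(p,s.fun.round(1)); e=p[:2]-.065*np.array([np.cos(p[2]),np.sin(p[2])]);print("edge",e)
st=r.state();print(st['ee_pos'],st['tcp_rot'],st['joint_pos'],st['t'])
yaw=p[2]-np.pi/2
for back in (.063,.12):
    b=e-back*np.array([np.cos(p[2]),np.sin(p[2])]);print(back,b,"tool yaw",yaw,"q1,q6",np.arctan2(b[1],b[0]),np.arctan2(b[1],b[0])-yaw)
```

```text
[ 0.61803943  0.2924964  -0.18462119] [-0.4  0.6 -0.1  0.7 -0.  -0.  -0.5 -1.1 -0.3  0.  -0.6 -0.1]
edge [0.55414405 0.30442872]
[ 0.51310549 -0.27007344  0.17303651] [ 3.14044860e+00  2.11879396e-03 -1.10996285e+00] [-6.20469957e-01  1.55049967e-01  1.69642152e+00 -1.40379887e-05
  1.29252907e+00  4.89495556e-01] 6.65
0.063 [0.49221468 0.31599389] tool yaw -1.7554175135101424 q1,q6 0.5707193333349896 2.326136846845132
0.12 [0.43618334 0.32645762] tool yaw -1.7554175135101424 q1,q6 0.642502779486807 2.3979202929969494
```

>>> move_arm:
  moves:
    - {"jaw": 25, "tx": -30, "ty": -10, "tz": 0, "roll": 0}
    - {"jaw": 25, "tx": -48, "ty": -16, "tz": 0, "roll": 0}
    - {"jaw": 25, "tx": -48, "ty": -16, "tz": 0, "roll": 0}
    - {"jaw": 25, "tx": -48, "ty": -16, "tz": 0, "roll": 0}
    - {"jaw": 25, "tx": -48, "ty": -16, "tz": 0, "roll": 0}
    - {"jaw": 25, "tx": -48, "ty": -16, "tz": 0, "roll": 0}
    - {"jaw": 25, "tx": -48, "ty": -16, "tz": 0, "roll": 0}
    - {"jaw": 25, "tx": -48, "ty": -16, "tz": 0, "roll": 0}

```text
t: 7.65
ee_pos: [0.4587, 0.1128, 0.1725]
tcp_rot: [3.138, 0.001, -1.11]
ft_force: [0.9, 0.4, -0.3]
width: 0.333
```

>>> move_arm:
  moves:
    - {"jaw": 25, "tx": -48, "ty": -16, "tz": 0, "roll": 0}
    - {"jaw": 25, "tx": -48, "ty": -16, "tz": 0, "roll": 0}
    - {"jaw": 25, "tx": -48, "ty": -16, "tz": 0, "roll": 0}
    - {"jaw": 25, "tx": -48, "ty": -16, "tz": 0, "roll": 0}
    - {"jaw": 25, "tx": -17, "ty": -6, "tz": 0, "roll": 0.1}
    - {"jaw": 25, "tx": 0, "ty": 0, "tz": 0, "roll": 0.15}
    - {"jaw": 25, "tx": 0, "ty": 0, "tz": 0, "roll": 0.15}
    - {"jaw": 25, "tx": 0, "ty": 0, "tz": 0, "roll": 0.15}

```text
t: 8.65
ee_pos: [0.4289, 0.3292, 0.172]
tcp_rot: [3.138, -0.002, -1.665]
ft_force: [0.3, -0.7, -0.9]
width: 0.336
```

>>> move_arm:
  moves:
    - {"jaw": 25, "tx": 0, "ty": 0, "tz": 0, "roll": 0.095}
    - {"jaw": 25, "tx": 0, "ty": 0, "tz": 0, "roll": 0}
    - {"jaw": 25, "tx": 0, "ty": 0, "tz": 0, "roll": 0}

```text
t: 9.02
ee_pos: [0.4297, 0.3294, 0.1733]
tcp_rot: [3.14, -0.001, -1.753]
ft_force: [-0.5, -0.1, -1.5]
width: 0.336
```

```bash
python3 w.py w7 red_card_edge:.0665
python3 - <<'E'
from h import *
im=r.camera('side');cv2.imwrite('pics/side7.png',im[:,:,::-1]);print(r.state()['width'])
E
```

```text
[0.42965988 0.32935671 0.17334104] [ 3.13996259e+00 -1.31139399e-03 -1.75320705e+00] 9.025 [0.51 0.06 1.8  0.   1.28 2.26]
red_card_edge 0.74 [320.1  16.4] [0.5567 0.3062 0.0665]
0.3358714662092519
```

View pics/w7.png

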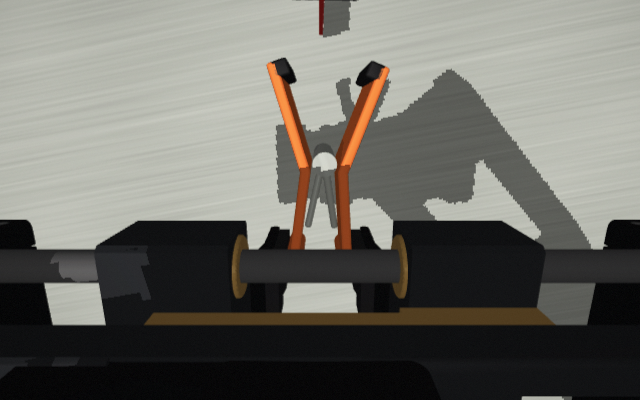

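View pics/side7.png

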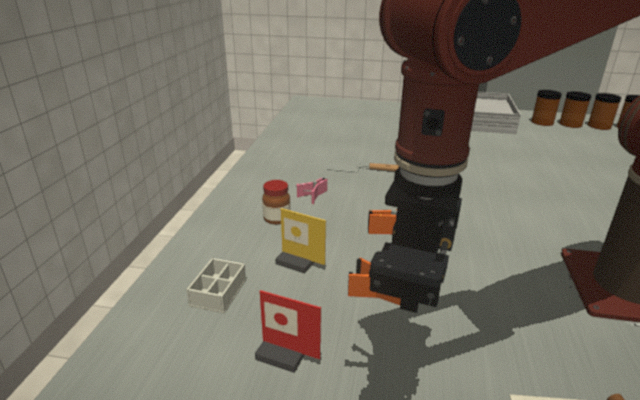

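The card edge is at column ≈321, rows 0–35, and the gape spans (284,70)–(372,73). Now the clip geometry in the tool frame.

Run:
```python
from h import *
im=cv2.imread("pics/w7.png")
cv2.imwrite("pics/w7c.png",cv2.resize(im[0:180,250:410],None,fx=4,fy=4,interpolation=cv2.INTER_CUBIC))
cal=r.calibration("wrist");s=r.state();ps=s['tcp_rot'][2];e=s['ee_pos'];print(e,s['tcp_rot'])
T=np.array([[np.cos(ps),np.sin(ps)],[np.sin(ps),-np.cos(ps)]])
z=e[2]+.0314
for n,u,v,zz in [("piv",324.5,161,z),("outL",268,66,z),("outR",388,69,z),("lipL",294,73,z),("lipR",359,75,z)]:
    p=onz("wrist",u,v,zz,cal);print(n,p.round(4),"tool mm",(T@(p-e)[:2]*1e3).round(1))
p=onz("wrist",321.3,34,.015,cal);print(p,T@(p-e)[:2]*1e3)
```

```text
[0.43010378 0.3296192  0.17417757] [ 3.14113480e+00 -3.45953335e-04 -1.75412710e+00]
piv [0.4761 0.32   0.2056] tool mm [  1.1 -47. ]
outL [0.5127 0.3335 0.2056] tool mm [-18.9 -80.5]
outR [0.504  0.2923 0.2056] tool mm [ 23.3 -79.5]
lipL [0.5087 0.325  0.2056] tool mm [ -9.8 -78.1]
lipR [0.5039 0.3026 0.2056] tool mm [ 13.1 -77.5]
[0.55606078 0.30550514 0.015     ] [   0.74729114 -128.24233149]
```

View pics/w7c.png

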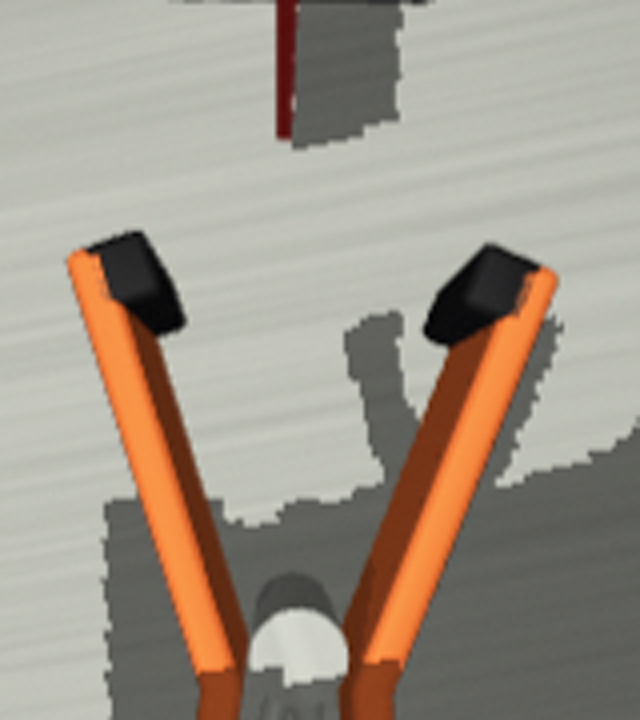

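The gape is about 23 mm wide between lip edges, centred 1 mm off the card. Next: descend to mid height and look again.

>>> move_arm:
  moves:
    - {"jaw": 25, "tx": -1, "ty": 0, "tz": 30, "roll": 0}
    - {"jaw": 25, "tx": 0, "ty": 0, "tz": 40, "roll": 0}
    - {"jaw": 25, "tx": 0, "ty": 0, "tz": 35, "roll": 0}
    - {"jaw": 25, "tx": 0, "ty": 0, "tz": 16, "roll": 0}
    - {"jaw": 25, "tx": 0, "ty": 0, "tz": 0, "roll": 0}
    - {"jaw": 25, "tx": 0, "ty": 0, "tz": 0, "roll": 0}
    - {"jaw": 25, "tx": 0, "ty": 0, "tz": 0, "roll": 0}

```text
t: 10.05
ee_pos: [0.4317, 0.3314, 0.0552]
tcp_rot: [-3.139, 0.002, -1.755]
ft_force: [-0.1, -0.6, -0.9]
width: 0.333
```

```bash
python3 w.py w8 red_card_edge:.0665
python3 - <<'E'
from h import *
im=r.camera('side');cv2.imwrite('pics/side8.png',cv2.resize(im[200:390,220:480],None,fx=3,fy=3,interpolation=cv2.INTER_CUBIC)[:,:,::-1]);print(r.state()['width'])
E
```

```text
[0.43165977 0.33137227 0.05524838] [-3.13927591e+00  1.90563740e-03 -1.75493134e+00] 10.05 [ 0.51  0.21  1.87 -0.    1.05  2.26]
red_card_edge 0.17 [345.2 254.3] [0.4306 0.3203 0.0665]
0.33838578719449747
```

View pics/w8.png

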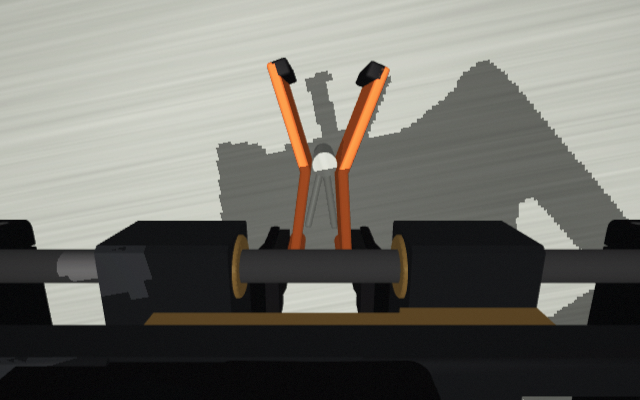

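View pics/side8.png

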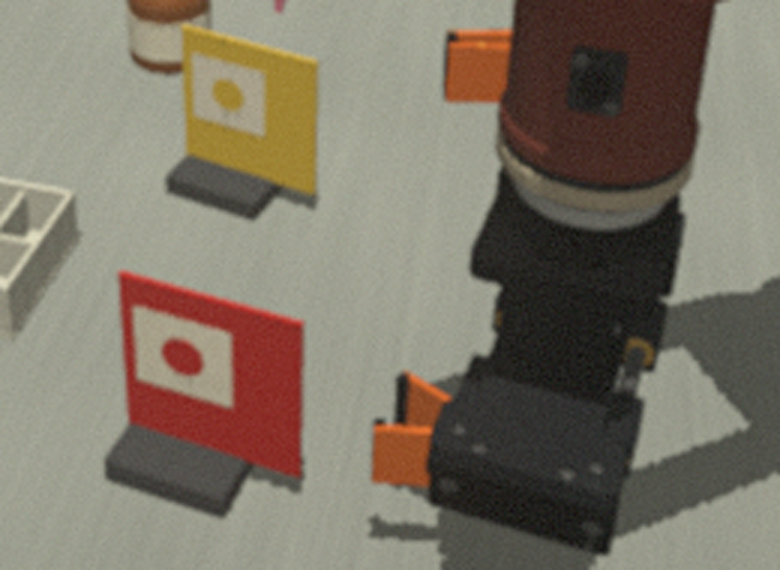

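>>> move_arm:
  moves:
    - {"jaw": 25, "tx": 0, "ty": -16, "tz": 0, "roll": 0}
    - {"jaw": 25, "tx": 0, "ty": -18, "tz": 0, "roll": 0}
    - {"jaw": 25, "tx": 0, "ty": 0, "tz": 0, "roll": 0}
    - {"jaw": 25, "tx": 0, "ty": 0, "tz": 0, "roll": 0}
    - {"jaw": 25, "tx": 0, "ty": 0, "tz": 0, "roll": 0}

```text
t: 10.82
ee_pos: [0.4634, 0.3244, 0.0533]
tcp_rot: [3.141, -0.0, -1.755]
ft_force: [0.2, 0.1, -1.0]
width: 0.338
```

```bash
python3 w.py w9 red_card_edge:.0665
python3 - <<'E'
from h import *
im=r.camera('side');cv2.imwrite('pics/side9.png',cv2.resize(im[260:390,230:430],None,fx=4,fy=4,interpolation=cv2.INTER_CUBIC)[:,:,::-1]);print(r.state()['width'])
im=r.camera('scene');cv2.imwrite('pics/scene9.png',cv2.resize(im[160:260,400:540],None,fx=5,fy=5,interpolation=cv2.INTER_CUBIC)[:,:,::-1])
cal=r.calibration("wrist");s=r.state();ps=s['tcp_rot'][2];e=s['ee_pos'];print(e,s['tcp_rot'])
T=np.array([[np.cos(ps),np.sin(ps)],[np.sin(ps),-np.cos(ps)]])
for q in ([.5541,.3044],[.5561,.3055]): print(T@(np.array(q)-e[:2])*1e3)
for z in (.118,.0665,.015): print(z,P("wrist",[.5541,.3044,z]),P("wrist",[.5561,.3055,z]))
E
```

```text
[0.46339234 0.32438798 0.05325926] [ 3.14091298e+00 -4.23693153e-04 -1.75492402e+00] 10.825 [0.47 0.26 1.81 0.   1.06 2.23]
red_card_edge 0.96 [325.4  36.3] [0.5551 0.3058 0.0665]
0.3366405350929914
[0.46357269 0.32457363 0.05352309] [ 3.14148305e+00 -5.20898426e-05 -1.75467286e+00]
[  3.28134047 -92.68981176]
[  1.83419971 -94.45497   ]
0.118 [[335.94388844  -2.05761254]] [[330.23979612  -9.87763487]]
0.0665 [[329.98514776  38.85248007]] [[326.33146101  33.9943464 ]]
0.015 [[327.19108877  58.03526011]] [[324.50352211  54.5133906 ]]
```

View pics/w9.png

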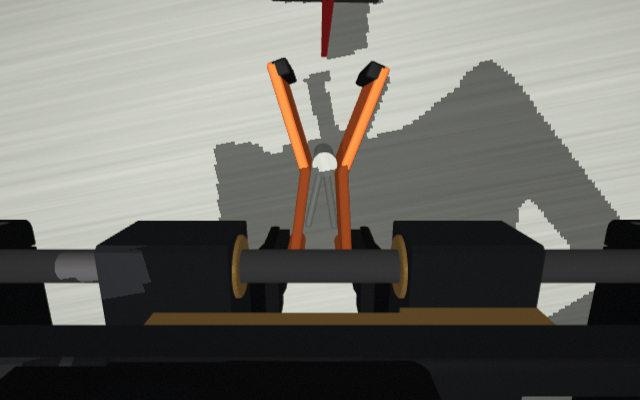

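View pics/side9.png

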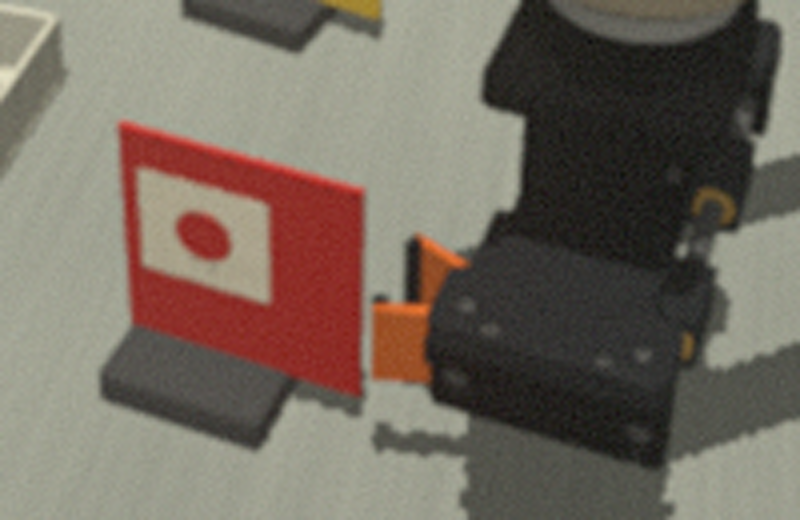

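View pics/scene9.png

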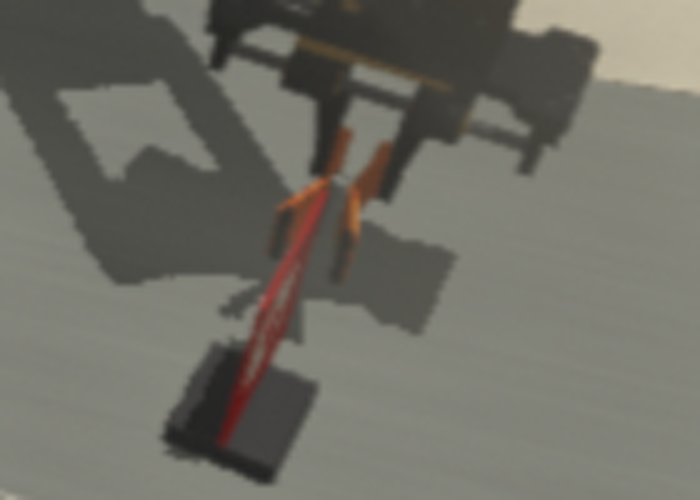

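The edge foot shows at (324.5,56), centred between the lips (284…372), with the tips about 14 mm short. Advance 34 mm.

>>> move_arm:
  moves:
    - {"jaw": 25, "tx": 0, "ty": -7, "tz": 0, "roll": 0}
    - {"jaw": 25, "tx": 0, "ty": -8, "tz": 0, "roll": 0}
    - {"jaw": 25, "tx": 0, "ty": -9, "tz": 0, "roll": 0}
    - {"jaw": 25, "tx": 0, "ty": -7, "tz": 0, "roll": 0}
    - {"jaw": 25, "tx": 0, "ty": -3, "tz": 0, "roll": 0}
    - {"jaw": 25, "tx": 0, "ty": 0, "tz": 0, "roll": 0}
    - {"jaw": 25, "tx": 0, "ty": 0, "tz": 0, "roll": 0}
    - {"jaw": 25, "tx": 0, "ty": 0, "tz": 0, "roll": 0}

```text
t: 12.02
ee_pos: [0.497, 0.3183, 0.0535]
tcp_rot: [3.141, -0.0, -1.755]
ft_force: [-0.6, -0.0, -1.0]
width: 0.336
```

```bash
python3 w.py w10 red_card_edge:.0665
python3 - <<'E'
from h import *
im=r.camera('side');cv2.imwrite('pics/side10.png',cv2.resize(im[260:390,230:430],None,fx=4,fy=4,interpolation=cv2.INTER_CUBIC)[:,:,::-1]);print(r.state()['width'])
im=r.camera('scene');cv2.imwrite('pics/scene10.png',cv2.resize(im[160:260,400:540],None,fx=5,fy=5,interpolation=cv2.INTER_CUBIC)[:,:,::-1])
s=r.state();ps=s['tcp_rot'][2];e=s['ee_pos'];print(e,s['tcp_rot'],s['ft_force'],s['t'])
T=np.array([[np.cos(ps),np.sin(ps)],[np.sin(ps),-np.cos(ps)]])
for q in ([.5541,.3044],[.5561,.3055]): print(T@(np.array(q)-e[:2])*1e3)
cv2.imwrite("pics/w10c.png",cv2.resize(cv2.imread("pics/w10.png")[0:180,250:410],None,fx=3,fy=3,interpolation=cv2.INTER_CUBIC))
E
```

```text
[0.49703697 0.3183289  0.0535447 ] [ 3.14146177e+00 -2.23879894e-05 -1.75480523e+00] 12.025 [0.44 0.32 1.75 0.   1.08 2.19]
red_card_edge 0.52 [322.4 152.1] [0.5444 0.3091 0.0665]
0.33460061595927254
[0.49720856 0.3182945  0.05359027] [-3.14155729e+00  1.57007502e-05 -1.75483634e+00] [ 0.43808096 -0.53972395  0.27895566] 12.225
[  3.24856288 -58.47341069]
[  1.80113357 -60.23833233]
```

View pics/w10c.png

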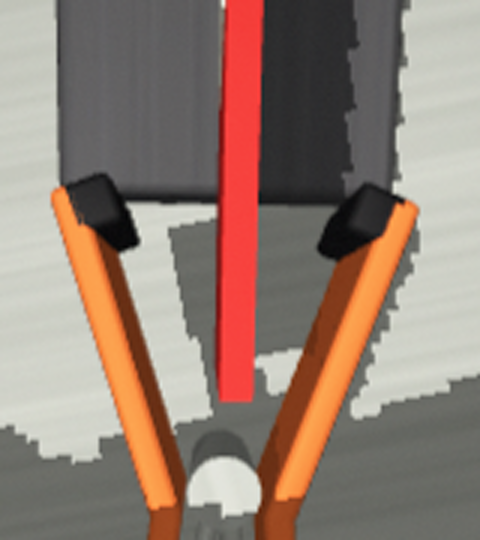

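View pics/side10.png

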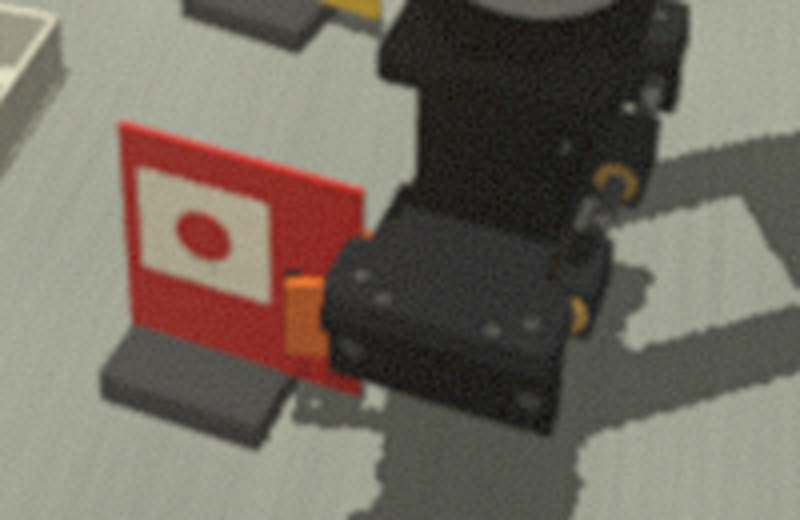

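View pics/scene10.png

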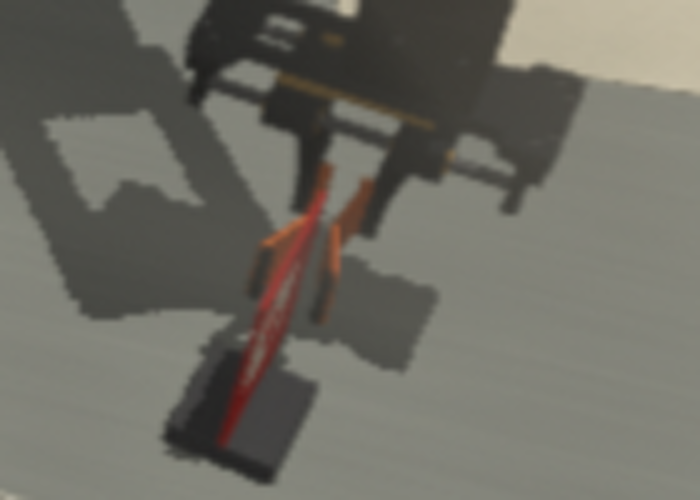

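The red card stands between the two open jaws, edge top at wrist ≈(329,133), lips at (284,70) and (372,73), with a clear gap on both sides. The side view shows the card unmoved. Last depth check:

Run:
```python
from h import *
cal=r.calibration("wrist");s=r.state();ps=s['tcp_rot'][2];e=s['ee_pos']
T=np.array([[np.cos(ps),np.sin(ps)],[np.sin(ps),-np.cos(ps)]])
for n,u,v,z in [("edgetop",328.7,133.5,.118),("cardfar",331,0,.118),("tipL",268,65,e[2]+.0314),("tipR",388,68,e[2]+.0314),("lipL",294,77,e[2]+.0314),("lipR",358,77,e[2]+.0314)]:
    p=onz("wrist",u,v,z,cal);print(n,p.round(4),"tool mm",(T@(p-e)[:2]*1e3).round(1))
```

```text
edgetop [0.555  0.3058 0.118 ] tool mm [  1.7 -59.1]
cardfar [0.5875 0.2994 0.118 ] tool mm [  2.  -92.2]
tipL [0.5801 0.3221 0.085 ] tool mm [-18.9 -80.8]
tipR [0.5714 0.2809 0.085 ] tool mm [ 23.2 -79.8]
lipL [0.5745 0.3139 0.085 ] tool mm [ -9.9 -76.8]
lipR [0.5704 0.2917 0.085 ] tool mm [ 12.8 -76.8]
```

```bash
python3 -c "
from cell import r
print(r.close_job()); s=r.state(); print(s['t'],s['width'],s['ft_force'])"
```

```text
the job is handed in; nothing more can be done
None
the job is handed in; nothing more can be done
```

I picked up the smaller orange clip by its handle bars and squeezed it to its stop (about 29 mm over the bars, 28 N grip). Its level jaws now stand around the free upright edge of the red card, and I handed the job in with the arm still holding it there, at about 12 s.

The last checks before handing in showed:

| Check | Result |
|---|---|
| Jaw tips past the card edge | about 21 mm |
| Clip centre height above the bench | about 67 mm (target 66.5 mm) |
| Gap from each lip to the card | about 10 mm |
| Force at the wrist | below 1 N (sensor noise) |
| Red card position | unmoved in the side view |

- **Disagreement:** the fixed cameras and the wrist camera differed by about 2 mm on where the card edge is. I went by the wrist view, and the gap was enough to cover the difference.
- **Refused call:** my first move call was refused because some fields were missing, so the arm did not move.
- **After hand-in:** a reading I tried to take then was not available, so I did not check the clip during the final second.

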